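Load, clamp and set the stylus of a bench engraver

ROBOT

A 7-joint arm with a two-finger parallel gripper is mounted at the origin on a cart in front of the work surface, level with it; the furniture and walls round the work are solid. World frame = base frame: x ahead of the robot, y to its left, z up, the work surface at z = 0. Lengths are in m, angles in degrees, forces in N, time in s.
With the tool pointing down it reaches from about 0.425 to 0.925 m from the base axis. Payload 6.8 kg.
Tool frame: the origin (TCP) lies between the finger pads; the fingertips stand nose_length ahead of it and the grasp point (between the pads) lies 2 mm behind it (nose_length is the distance from the TCP to the fingertips, in m); x points along the fingers, y is the direction in which the jaws open and shut, and the axes are right-handed (so a half turn about x gives the same grasp; the last joint's range is limited). The gripper opens to 88 mm and grips with 3 to 60 N. Pads are 20 mm wide; open, the fingers measure 115 mm over their backs; the gripper's body (75 mm by 178 mm) begins 61 mm behind the grasp point.
Start: joints at [-80.85, 27.33, 1.283, 89.118, -0.659, 63.558, -4.761], TCP at [0.179, 0.651, 0.24] pointing down, gripper open.
Joint ranges: [-169.35, 169.35], [-19.33, 120.38], [-80.79, 83.38], [13.8, 139.57], [-78.32, 258.32], [9.67, 109.79], [-169.56, 169.56]. Speed limits (degrees/s): [136.94, 136.94, 180, 180, 180, 180, 180].

INTERFACE

Orientations are given as a 3x3 rotation matrix whose columns are the frame's x, y, z axes.
In Python, from station import * gives the robot as it stands. Calls block until the motion is done:
- goto(position, orientation): joint-space move of the TCP to a pose.
- move_l(position, rot=None, rate=0.15): straight line of the TCP; rot=None keeps the orientation; rate is the mean speed in m/s.
- move_joints(angles): joint-space move.
- open_jaws() and clamp(): open the fingers fully, or close them until they stop; the grip force is fixed at half the most.
- wait(seconds).
- solve_ik(position, orientation): joint angles nearest the present ones, or None.
- read_camera(name): name is "side" or "top" or "wrist"; returns a dict with "image" (384x512x3 uint8, red, green, blue), "depth" (384x512 float32, m along the optical axis (not along the pixel's ray), 0 where there is no reading), "mtx" (3x3 intrinsics, pixels), "distortion" ([k1, k2, p1, p2, k3] as OpenCV has them; the pictures are not rectified), "camera_from_world" (4x4, takes a point from world to camera coordinates); the wrist camera has in their place "tool_from_camera" (4x4, takes a point from camera to tool coordinates, whose origin is the TCP and whose axes are the tool frame's). Camera axes: x right, y down, z forward; pixel columns grow to the right and rows downward; lengths in m; the calibration is good to about 2 mm. A picture is of the moment at which its call begins: read the wrist's pose just before it.
A pose or a line that the arm cannot do raises MotionError and nothing moves.
- close_job(): hands the job in, once; it reports no verdict.
Trained networks look in a picture, given as the dict that the camera call returned (one of the last four; its "shot" number tells which), for a name from the list of things; names that differ only in an ending like _2 or _b are one class to them, and where a whole thing is asked for, a point or a joint stands for the part that bears it (a point fixed in the world has none). Each returns a list of dicts, best first, with "score" (0 to 1); they miss things now and then, are a little off and sometimes report something else, mostly with a low value. They report only what shows in the picture. A call takes as long as a camera call.
- spot_in(thing, picture): "bbox" ([left, top, right, bottom] in pixels, round what is visible of it).
- cut_out(thing, picture): "region" (384x512 bool, what is visible of it) and "bbox" ([left, top, right, bottom] in pixels, round what is visible of it).
- spot_point(thing, picture): "at" ([row, column] in pixels: a listed point, or the origin of a listed thing).
Readings, each from a call of its own:
- read_time(): time.
- read_joints(): joint angles.
- read_qd(): joint speeds.
- read_joint_efforts(): joint torques, N m.
- read_eef_pos(): TCP position.
- read_orientation(): TCP orientation.
- read_wrist_force(): force on the tool from outside, world axes, zero at the start.
- read_torque(): the same for the moment, N m.
- read_opening(): finger opening in m.
Only numpy, scipy, OpenCV 4.12 (cv2) and the standard library are available. Lean on these libraries where they do the work, as an engineer would, in place of code of your own. Each camera call takes 0.05 s, during which the arm holds its last target.

TASK

Get the bench engraver ready to run. Slide the brass blank along its channel until it is fully home against the end stop, swing the hold-down strap over it and press the strap's end down until it snaps under the spring roller and stays closed, and only then bring the lift lever gently all the way down so that the stylus rests on the clamped blank. The stylus must not touch the blank before it is clamped, and the things lying round the engraver stay where they are.

Things in the scene. Friction and masses are not known exactly. Their poses are not given: they have to be found in the camera images.
- engraver: Engraver bolted to the bench, base 140 x 264 mm. Origin on the bench top below the stylus; +x away from the robot, +y left along the channel, yaw up to 0.2 rad. In this frame, mm: table top z 40, x -68..68, y -159..45; white head x -21..21, y -20..20, z 80..122; arm left of it x -18..18, to z 120; column y 60..96, x -22..22; motors at x 70..104, y 12..48, z to 50 and at the left end to y 132.
- blank: Loose brass plate 50 (x) x 125 (y) x 8 mm, 0.25 to 0.5 kg, lying in the channel; origin at the centre of its underside, y along its length. Its left end goes against the end stop: home, its origin is at y -32.5 mm in the engraver's frame and its right end at y -95; it starts 30 to 50 mm short of that, its right end out on the bare table.
- stop_face (a point): Middle of the end stop's face that the blank's left end must meet, at y +30 mm in the engraver's frame, 4 mm above the table; the stop's top is at z 51 mm. The channel runs to it between two 6 mm high rails 53 mm apart, centred on x = 0; the rails begin at y -87 mm.
- strap (a joint): Strap hinge, rad. 0 = closed, across the blank toward the robot, end under the roller; grows as the end rises; 1.57 upright; above that it leans away from the robot (start 1.75 to 1.95, limit 2.15). Stays where left (0.06 Nm). Its spring pad meets the blank at 0.03, its end pin the roller at 0.13. Press with about 10 N: it snaps in and stays at 0; else the pad holds it open.
- strap_hinge (a point): Middle of the strap's hinge axis (along the engraver's y), on the far side of the table at x +46, y -74, z 54.5 mm in the engraver's frame. The steel strap is 18 mm wide along y, 7 mm thick (3.5 mm either side of the axis plane) and reaches 101 mm from the axis.
- strap_end (a point): Centre of the black ribbed thumb pad on the strap's upper (outer) face, 76 mm from the hinge axis and 4.5 mm off the axis plane: the place to push and press. Closed, it is at x -30, z 59 mm in the engraver's frame. The roller catch lies beyond, from x -52 mm toward the robot, up to z 67 mm.
- lift_lever (a joint): Stylus lift lever's hinge, rad. 0 = level, at its lower end stop, stylus lowered; grows as the knob rises (start 0.55 to 0.75, limit 0.8). Stays where left; about 1.5 to 2.5 N down on the knob moves it. The stylus moves with it by 13.5 mm per rad; its sprung tip meets the blank at about 0.15.
- lever_pivot (a point): Lever's pivot on the head's side facing the robot (axis along the engraver's x), z 92 mm. The lever points left (+y) along the head and arm.
- lever_knob (a point): Centre of the lever's black ball knob, 20 mm across, 84 mm from the pivot (and 7 mm nearer the robot), clear of the arm; lowered, it is at x -40, y +70, z 92 mm in the engraver's frame.
- quill (a joint): Height of the stylus holder above its lowered position, m (driven by the lever, 0 to 0.011).
- stylus: Brass stylus hanging from the head over the channel, on the engraver's x = y = 0; 9 mm thick, pointed below, sprung (about 2 N on the blank with the lever down). Raised, its tip clears the blank by 5 mm or more. Its frame is the engraver's, raised by the quill's height.
- chuck_key: Bystander: loose steel chuck key, 53 mm long, on the bench right of the engraver. Origin under its centre.
- tape_roll: Bystander: loose roll of beige tape, 70 mm across, 20 mm high, left of the engraver. Origin under its centre.
- steel_block: Bystander: loose grey steel block, 65 x 65 x 21 mm, left of the engraver. Origin under its centre.
- roller_catch (a joint): Hinge of the spring roller catch, rad: 0 at rest, grows as the roller is pushed outward (toward the robot).

How it is judged (in metres and radians):
On the way, in this order (a step that is already met when the one before it is completed fails the run):
1. The blank is home against the end stop while the strap is still open and the stylus raised (y of blank in the frame of engraver above -0.0345 m and value of joint strap above 0.5 rad and value of joint lift_lever above 0.35 rad), for 0.2 s.
2. The strap is snapped into its catch over the blank while the stylus is still raised (y of blank in the frame of engraver above -0.0345 m and value of joint strap below 0.02 rad and value of joint lift_lever above 0.35 rad), for 0.2 s.
3. The lever is all the way down and the stylus rests on the clamped blank (value of joint lift_lever below 0.06 rad and value of joint strap below 0.02 rad and contact force between stylus and blank above 0.4 N), for 0.2 s.
At the end, for the whole second after the job is handed in: The blank is within 2 mm of the end stop and at rest, the strap is closed in its catch (below 0.02 rad), the lift lever is down (below 0.06 rad) and the stylus presses on the blank (over 0.4 N) (all of step 3 and y of blank in the frame of engraver above -0.0345 m and linear speed of blank below 0.01 m/s); the robot touches nothing.
It fails at once if The stylus touches the blank before the strap is closed (contact force between stylus and blank above 0.3 N and value of joint strap above 0.1 rad).
It fails at once if The stylus is slammed down (its holder drops faster than 80 mm/s) (velocity of joint quill below -0.08 m/s).
It fails at once if A bystander is moved by more than 20 mm (distance of any of chuck_key, tape_roll, steel_block from where it was at the start of the episode above 0.02 m).
It also fails if it takes over 51 s, if anything falls off the work surface, if the arm or the gripper's body presses on something with over 40 N, if the wrist force passes 120 N, or if a joint passes its speed limit or range.

## Working session

There is one attempt and no reset: what is moved stays moved. The work goes in short steps, each a Python script; the robot and the scene stay as the last script left them, time stands still between calls to the robot, and variables do not carry over. Pictures are saved under pics/ and viewed, and the job is handed in when it is done.

```bash
mkdir -p pics; ls; cat > h.py <<'E'
from station import *
import numpy as np, cv2
def save(img,name,pts=[]):
    im=cv2.cvtColor(img,cv2.COLOR_RGB2BGR).copy()
    for r,c in pts: cv2.circle(im,(int(c),int(r)),3,(0,0,255),1)
    cv2.imwrite('pics/'+name+'.png',im)
def ray(cam,rc):
    u=cv2.undistortPoints(np.array([[[rc[1],rc[0]]]],float),cam['mtx'],np.array(cam['distortion'])).ravel()
    return np.array([u[0],u[1],1.])
def toworld(cam,rc,z=None,depth=None):
    r=ray(cam,rc); T=np.linalg.inv(cam['camera_from_world'])
    d=T[:3,:3]@r; o=T[:3,3]
    if z is not None: return o+d*(z-o[2])/d[2]
    return o+d*depth
def dep(cam,rc):
    r,c=int(round(rc[0])),int(round(rc[1]));w=cam['depth'][max(r-1,0):r+2,max(c-1,0):c+2];w=w[w>0]
    return float(np.median(w)) if len(w) else 0
def proj(cam,P):
    T=cam['camera_from_world'];p,_=cv2.projectPoints(np.atleast_2d(P).astype(float),cv2.Rodrigues(T[:3,:3])[0],T[:3,3],cam['mtx'],np.array(cam['distortion']))
    return p.reshape(-1,2)[:,::-1]
E
python3 - <<'E'
from h import *
for n in ('top','side'):
    c=read_camera(n); save(c['image'],n+'0'); np.savez('pics/'+n+'0.npz',**{k:v for k,v in c.items()})
    print(n,np.linalg.inv(c['camera_from_world'])[:3].round(3).tolist())
    for t in ('stop_face','strap_hinge','strap_end','lever_pivot','lever_knob','engraver','blank','chuck_key','tape_roll','steel_block','stylus'):
        for r in spot_point(t,c)[:1]:
            d=dep(c,r['at']); print(t,np.round(r['at'],1),round(r['score'],2),toworld(c,r['at'],depth=d).round(4) if d else None)
print(read_time())
E
```

```text
pics
top [[-0.017, -0.994, 0.108, 0.448], [-0.999, 0.02, 0.027, 0.204], [-0.029, -0.107, -0.994, 1.055]]
stop_face [196.7 234.3] 0.76 [0.5353 0.2866 0.1196]
strap_hinge [174.2 270.7] 0.78 [0.5986 0.1924 0.0706]
strap_end [161.4 270.8] 0.6 [0.6199 0.1923 0.1427]
lever_pivot [208.3 256.1] 0.96 [0.5061 0.2323 0.0978]
lever_knob [213.7 232.9] 0.56 [0.4907 0.2876 0.1524]
engraver [200.1 247.6] 0.77 [0.5258 0.2528 0.1218]
blank [192.  275.3] 0.71 [0.5527 0.1806 0.0478]
chuck_key [189.9 324.6] 0.55 [0.5605 0.0392 0.0038]
tape_roll [225.1 188.8] 0.76 [0.4673 0.4283 0.0011]
steel_block [187.4 188.3] 0.82 [0.5734 0.4257 0.0211]
side [[0.983, -0.125, 0.133, 0.422], [-0.181, -0.589, 0.787, -0.497], [-0.02, -0.798, -0.602, 0.621]]
stop_face [183.5 239.9] 0.76 [0.5227 0.2327 0.0836]
strap_hinge [198.5 278.1] 0.71 [0.5946 0.2001 0.0585]
strap_end [174.6 293.2] 0.56 [0.6203 0.1873 0.1223]
lever_pivot [184.1 231.9] 0.79 [0.5058 0.2277 0.0882]
lever_knob [143.3 218.1] 0.69 [0.4893 0.2857 0.151 ]
engraver [211.5 248.2] 0.95 [0.5305 0.1859 0.0469]
blank [216.1 258.2] 0.59 [0.5476 0.1699 0.0452]
chuck_key [285.7 283.6] 0.63 [ 0.5651  0.0268 -0.0018]
tape_roll [168.  203.6] 0.72 [ 0.4617  0.4344 -0.0039]
steel_block [159.2 247.3] 0.48 [0.5443 0.2634 0.1195]
1.2
```

```bash
python3 - <<'E'
import cv2
for n in('top','side'):
    i=cv2.imread(f'pics/{n}0.png')
    i=i[130:270,140:360] if n=='top' else i[100:310,130:390]
    cv2.imwrite(f'pics/{n}0z.png',cv2.resize(i,None,fx=3 if n=='top' else 2.8,fy=3 if n=='top' else 2.8,interpolation=cv2.INTER_CUBIC))
E
```

```text
(no output)
```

View pics/top0z.png

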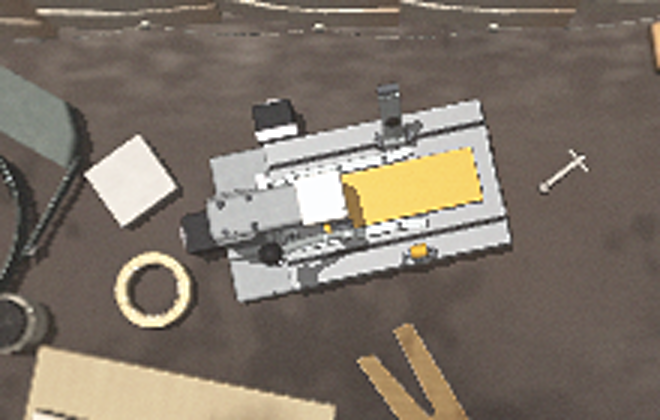

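View pics/side0z.png

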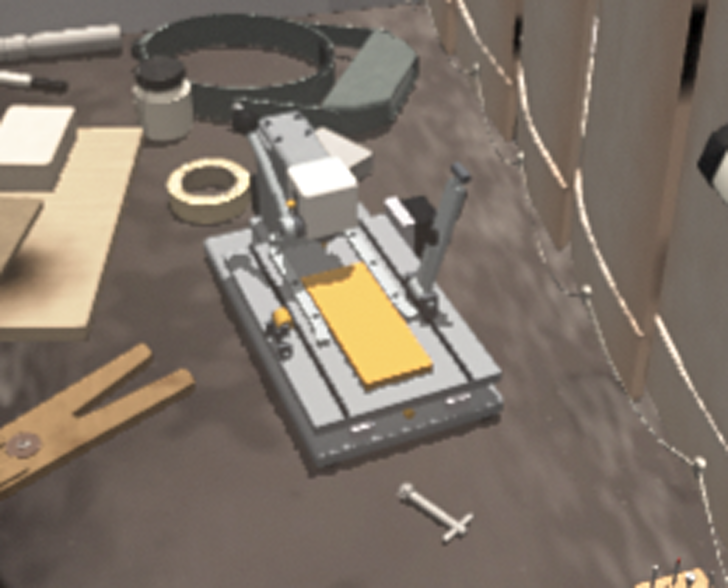

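```bash
cat > fit.py <<'E'
import numpy as np,cv2
from scipy.optimize import least_squares
def cloud(c):
    d=c['depth'];r,cc=np.nonzero(d>0)
    u=cv2.undistortPoints(np.stack([cc,r],1).astype(float)[:,None],c['mtx'],np.array(c['distortion'])).reshape(-1,2)
    P=np.c_[u,np.ones(len(u))]*d[r,cc][:,None]
    T=np.linalg.inv(c['camera_from_world']);P=P@T[:3,:3].T+T[:3,3]
    return P,r,cc
E
python3 - <<'E'
from fit import *
import station; print([n for n in dir(station) if 'nose' in n], getattr(station,'nose_length',None))
for n in('top','side'):
    c=dict(np.load(f'pics/{n}0.npz')); P,r,cc=cloud(c)
    m=(P[:,2]>.030)&(P[:,2]<.053)&(abs(P[:,0]-.54)<.17)&(abs(P[:,1]-.2)<.2)
    im=np.zeros((384,512),np.uint8);im[r[m],cc[m]]=255
    num,lab,st,_=cv2.connectedComponentsWithStats(im)
    k=1+np.argmax(st[1:,4]);q=lab[r,cc]==k
    Q=P[q]; rect=cv2.minAreaRect(Q[:,:2].astype(np.float32));print(n,rect,'z',np.median(Q[:,2]))
    bp=cv2.boxPoints(rect);print(bp)
    # wall
    w=(P[:,0]>.6)&(P[:,2]>.1)&(abs(P[:,1]-.2)<.25);
    print('high far pts min x per y', [(y,P[w&(abs(P[:,1]-y)<.03)&(P[:,0]>.66)][:,0].min().round(3)) for y in (0,.06,.12,.2,.28,.36) if (w&(abs(P[:,1]-y)<.03)&(P[:,0]>.66)).any()])
E
```

```text
['nose_length'] 0.017
top ((0.5678883194923401, 0.20455396175384521), (0.17557978630065918, 0.20946919918060303), 10.94985580444336) z 0.041454117337885066
[[0.46180245 0.29070607]
 [0.501591   0.08505051]
 [0.67397416 0.11840186]
 [0.6341856  0.3240574 ]]
high far pts min x per y [(0, np.float64(0.699)), (0.06, np.float64(0.689)), (0.12, np.float64(0.683)), (0.2, np.float64(0.693)), (0.28, np.float64(0.684)), (0.36, np.float64(0.698))]
side ((0.5570012927055359, 0.24142205715179443), (0.1713056117296219, 0.29155465960502625), 9.809733390808105) z 0.038449161897520956
[[0.44776374 0.3704747 ]
 [0.4974379  0.08318289]
 [0.66623884 0.11236942]
 [0.6165647  0.39966124]]
high far pts min x per y [(0, np.float64(0.699)), (0.06, np.float64(0.689)), (0.12, np.float64(0.681)), (0.2, np.float64(0.693)), (0.28, np.float64(0.684)), (0.36, np.float64(0.697))]
```

```bash
cat >> h.py <<'E'
from fit import cloud
def Rz(a): c,s=np.cos(a),np.sin(a); return np.array([[c,-s,0],[s,c,0],[0,0,1.]])
def Rx(a): c,s=np.cos(a),np.sin(a); return np.array([[1,0,0],[0,c,-s],[0,s,c]])
def down(yaw,flip=False,tilt=0):
    # tool x down, jaws along engraver y; tilt>0 leans body to -y
    R=np.array([[0,0,1],[0,1,0],[-1,0,0]],float)   # x=-z, y=+y, z=+x
    if flip: R=R@np.diag([1,-1,-1])
    return Rz(yaw)@Rx(tilt)@R
def wristcam(n):
    p,o=np.array(read_eef_pos()),np.array(read_orientation())
    c=read_camera(n)
    if n=='wrist':
        T=np.eye(4);T[:3,:3]=o;T[:3,3]=p
        c['camera_from_world']=np.linalg.inv(T@c['tool_from_camera'])
    return c
E
python3 - <<'E'
from h import *
print(read_orientation())
for f in (False,True): print(f, solve_ik([.55,.13,.40],down(.19,f)))
c=read_camera('wrist');print(np.round(c['tool_from_camera'],3))
E
```

```text
[[-2.57117609e-05  2.64687917e-01  9.64334126e-01]
 [ 5.91928143e-05  9.64334125e-01 -2.64687915e-01]
 [-9.99999998e-01  5.02760585e-05 -4.04623511e-05]]
False [-39.40613056  10.57960992  23.62448346  92.95413195  -4.32426639
  77.37018498  85.69319151]
True [-58.66035083  12.79032623  48.01837944  93.9995239   -9.70274619
  77.54112541 -88.3599256 ]
[[-0.    -0.267  0.964 -0.145]
 [ 1.     0.001  0.    -0.   ]
 [-0.001  0.964  0.267 -0.073]
 [ 0.     0.     0.     1.   ]]
```

```bash
python3 - <<'E'
from h import *
goto([.50,.17,.36],down(.19)); print(read_time())
c=wristcam('wrist'); save(c['image'],'w1'); np.savez('pics/w1.npz',**c)
for t in ('stop_face','strap_hinge','strap_end','lever_pivot','lever_knob','engraver','blank','chuck_key'):
    for r in spot_point(t,c)[:1]:
        d=dep(c,r['at']); print(t,np.round(r['at'],1),round(r['score'],2),toworld(c,r['at'],depth=d).round(4) if d else None)
print(read_time())
E
```

```text
3.3667
stop_face [186.9 325.5] 0.8 [0.515  0.2624 0.1192]
strap_hinge [217.2 256. ] 0.56 [0.5922 0.1919 0.0575]
strap_end [261.6 256. ] 0.7 [0.6185 0.1966 0.1406]
lever_pivot [174.4 304. ] 0.7 [0.5083 0.2366 0.1017]
lever_knob [178.7 366.7] 0.82 [0.4888 0.2936 0.1576]
engraver [178.7 299.4] 0.75 [0.5153 0.2327 0.0994]
blank [186.9 249.1] 0.68 [0.5523 0.174  0.047 ]
chuck_key [172.5 160.7] 0.46 [0.5669 0.0364 0.006 ]
3.8167
```

View pics/w1.png

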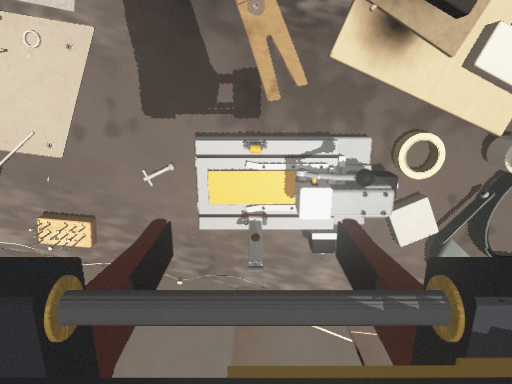

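```bash
python3 - <<'E'
import cv2
i=cv2.imread('pics/w1.png')[125:275,185:405]
cv2.imwrite('pics/w1z.png',cv2.resize(i,None,fx=3.6,fy=3.6,interpolation=cv2.INTER_CUBIC))
E
cat > fit2.py <<'E'
from h import *
c=dict(np.load('pics/w1.npz'))
P,r,cc=cloud(c)
def reg(m):
    im=np.zeros((384,512),np.uint8);im[r[m],cc[m]]=255
    _,lab,st,_=cv2.connectedComponentsWithStats(im);k=1+np.argmax(st[1:,4]);return lab==k
# white/yellow
img=c['image'].astype(int)
yel=(img[...,0]>150)&(img[...,2]<110)&(img[...,1]>120)
def rect(mask,z):
    ys,xs=np.nonzero(cv2.morphologyEx(mask.astype(np.uint8),cv2.MORPH_OPEN,np.ones((3,3))))
    W=np.array([toworld(c,(y,x),z=z)[:2] for y,x in zip(ys,xs)])
    return cv2.minAreaRect(W.astype(np.float32)),W
_,lab,st,_=cv2.connectedComponentsWithStats(yel.astype(np.uint8));k=1+np.argmax(st[1:,4])
rr,W=rect(lab==k,.048);print('blank',rr,cv2.boxPoints(rr))
m=(P[:,2]>.033)&(P[:,2]<.053)&(abs(P[:,0]-.54)<.17)&(abs(P[:,1]-.2)<.2)
q=reg(m);rr,W=rect(q,.04);print('table',rr,cv2.boxPoints(rr))
for z0 in (0,.04): 
    h=(abs(P[:,2]-z0)<.01)&(abs(P[:,1]-.2)<.25)&(P[:,0]<.7)&(P[:,0]>.4);print(z0,np.median(P[h,2]))
# strap cloud
s=(P[:,0]>.575)&(P[:,0]<.66)&(abs(P[:,1]-.19)<.03)&(P[:,2]>.06)
print(P[s][::6].round(3))
E
python3 fit2.py
```

```text
blank ((0.34602129459381104, 0.14353004097938538), (0.032939475029706955, 0.025675378739833832), 29.647634506225586) [[0.32535738 0.14654008]
 [0.33805805 0.12422601]
 [0.3666852  0.14052   ]
 [0.35398453 0.16283408]]
table ((0.5660830140113831, 0.20426499843597412), (0.17461805045604706, 0.20808428525924683), 11.022549629211426) [[0.46049225 0.2896947 ]
 [0.50027704 0.08544914]
 [0.6716738  0.1188353 ]
 [0.631889   0.32308084]]
0 -0.0003839667713188555
0.04 0.04054517857426371
[[0.594 0.175 0.06 ]
 [0.595 0.176 0.061]
 [0.59  0.205 0.061]
 [0.594 0.192 0.06 ]
 [0.592 0.201 0.06 ]
 [0.597 0.183 0.062]
 [0.596 0.191 0.061]
 [0.594 0.2   0.061]
 [0.599 0.177 0.062]
 [0.597 0.185 0.064]
 [0.595 0.194 0.064]
 [0.594 0.204 0.061]
 [0.598 0.183 0.066]
 [0.596 0.191 0.067]
 [0.597 0.2   0.06 ]
 [0.599 0.183 0.068]
 [0.597 0.191 0.068]
 [0.598 0.203 0.061]
 [0.6   0.183 0.07 ]
 [0.598 0.192 0.07 ]
 [0.599 0.203 0.062]
 [0.599 0.187 0.072]
 [0.598 0.196 0.072]
 [0.6   0.188 0.074]
 [0.598 0.196 0.075]
 [0.601 0.188 0.076]
 [0.599 0.196 0.077]
 [0.601 0.188 0.079]
 [0.6   0.196 0.078]
 [0.602 
[... 1455 characters left out ...]
0.137]
 [0.617 0.196 0.137]
 [0.62  0.187 0.137]
 [0.618 0.194 0.139]
 [0.616 0.201 0.139]
 [0.619 0.192 0.14 ]
 [0.617 0.199 0.141]
 [0.621 0.19  0.14 ]
 [0.619 0.197 0.141]
 [0.622 0.187 0.14 ]
 [0.62  0.194 0.143]
 [0.619 0.202 0.14 ]
 [0.623 0.192 0.14 ]
 [0.621 0.2   0.14 ]
 [0.625 0.19  0.14 ]
 [0.62  0.197 0.147]
 [0.622 0.187 0.148]
 [0.621 0.195 0.148]
 [0.619 0.201 0.149]
 [0.622 0.191 0.15 ]
 [0.621 0.198 0.149]
 [0.622 0.188 0.153]
 [0.622 0.195 0.151]
 [0.621 0.202 0.15 ]
 [0.623 0.191 0.153]
 [0.623 0.199 0.151]
 [0.626 0.188 0.151]
 [0.624 0.195 0.152]
 [0.622 0.202 0.152]
 [0.627 0.192 0.151]
 [0.624 0.199 0.152]
 [0.628 0.189 0.151]
 [0.627 0.196 0.151]
 [0.625 0.203 0.152]]
```

View pics/w1z.png

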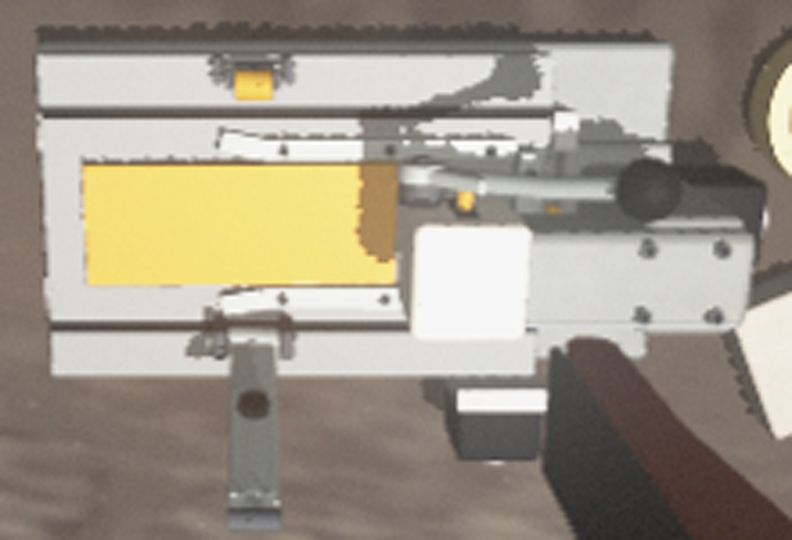

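```bash
python3 - <<'E'
from h import *
c=dict(np.load('pics/w1.npz'))
px=lambda x,y:(125+(y+.5)/3.6-.5,185+(x+.5)/3.6-.5)
A=np.array([[-68,-159],[68,-159],[-68,45]])/1e3
W=np.array([toworld(c,px(*p),z=.04)[:2] for p in [(38,52),(50,375),(672,45)]])
print(W)
a=A-A.mean(0);w=W-W.mean(0)
yaw=np.arctan2((a[:,0]*w[:,1]-a[:,1]*w[:,0]).sum(),(a*w).sum());R=Rz(yaw)[:2,:2]
o=W.mean(0)-R@A.mean(0);print('wrist yaw,o',yaw,o,'res',(W-(A@R.T+o)).round(4))
B=np.array([toworld(c,px(*p),z=.048)[:2] for p in [(82,164),(88,284)]])
print('blank right corners eng',((B-o)@R).round(4))
for n,z,p in [('hinge mid',.0545,(252,335)),('knob',None,(648,190)),('headcorners',.122,(414,228)),('h2',.122,(414,340)),('h3',.122,(530,228))]:
    q=px(*p); q=toworld(c,q,z=z) if z else toworld(c,q,depth=dep(c,q)); print(n,((q[:2]-o)@R).round(4),q)
# top
t=dict(np.load('pics/top0.npz'))
px2=lambda x,y:(130+(y+.5)/3-.5,140+(x+.5)/3-.5)
W=np.array([toworld(t,px2(*p),z=.04)[:2] for p in [(511,236),(481,101),(240,294)]])
A2=A
a=A2-A2.mean(0);w=W-W.mean(0)
y2=np.arctan2((a[:,0]*w[:,1]-a[:,1]*w[:,0]).sum(),(a*w).sum());R2=Rz(y2)[:2,:2]
o2=W.mean(0)-R2@A.mean(0);print('top',y2,o2,(W-(A@R2.T+o2)).round(4))
B=np.array([toworld(t,px2(*p),z=.048)[:2] for p in [(483,201),(473,149)]]);print(((B-o)@R).round(4),((B-o2)@R2).round(4))
E
```

```text
[[0.50015599 0.08667391]
 [0.63372143 0.11125897]
 [0.45005528 0.32948558]]
wrist yaw,o 0.15440201213764285 [0.53637976 0.26920948] res [[ 0.0065 -0.015 ]
 [ 0.0057 -0.0113]
 [-0.0122  0.0263]]
blank right corners eng [[-0.0215 -0.1565]
 [ 0.0282 -0.154 ]]
hinge mid [ 0.0453 -0.0868] [0.59444604 0.19036518 0.0545    ]
knob [-0.0446  0.029 ] [0.487804   0.29099568 0.15769998]
headcorners [-0.0204 -0.0351] [0.52162144 0.23134483 0.122     ]
h2 [ 0.0195 -0.0321] [0.5606306  0.24045478 0.122     ]
h3 [-0.0219  0.0038] [0.51418267 0.26955738 0.122     ]
top 0.13053923304964454 [0.54298867 0.27033442] [[ 0.0105 -0.0173]
 [ 0.0009 -0.0113]
 [-0.0114  0.0286]]
[[-0.0221 -0.1558]
 [ 0.0264 -0.1556]] [[-0.025  -0.1566]
 [ 0.0234 -0.1551]]
```

```bash
cat > fit3.py <<'E'
from h import *
def solve(A,W):
    A=np.array(A)/1e3; W=np.array(W)
    a=A-A.mean(0);w=W-W.mean(0)
    yaw=np.arctan2((a[:,0]*w[:,1]-a[:,1]*w[:,0]).sum(),(a*w).sum());R=Rz(yaw)[:2,:2]
    o=W.mean(0)-R@A.mean(0);return yaw,o,R,(W-(A@R.T+o))
c=dict(np.load('pics/w1.npz'))
px=lambda x,y:(125+(y+.5)/3.6-.5,185+(x+.5)/3.6-.5)
L=[((-68,-159),(38,52),.04),((68,-159),(50,375),.04),((-21,-20),(414,226),.122),((21,-20),(414,339),.122),((-21,20),(531,226),.122),((21,20),(529,340),.122),((46,-74),(252,335),.0545)]
y,o,R,res=solve([l[0] for l in L],[toworld(c,px(*l[1]),z=l[2])[:2] for l in L]);print(y,o,res.round(4).tolist())
E
python3 - <<'E'
from fit3 import *
B=np.array([toworld(c,px(*p),z=.048)[:2] for p in [(82,164),(88,284)]])
print('blank right corners eng',((B-o)@R).round(4))
q=px(648,190);q=toworld(c,q,depth=dep(c,q)-0+.008);print('knob',((q[:2]-o)@R),q)
t=dict(np.load('pics/top0.npz'))
px2=lambda x,y:(130+(y+.5)/3-.5,140+(x+.5)/3-.5)
L=[((-68,-159),(511,236),.04),((68,-159),(481,101),.04),((-21,-20),(346,220),.122),((21,-20),(340,170),.122),((-21,20),(301,223),.122),((21,20),(299,173),.122)]
y2,o2,R2,res=solve([l[0] for l in L],[toworld(t,px2(*l[1]),z=l[2])[:2] for l in L]);print(y2,o2,res.round(4).tolist())
B=np.array([toworld(t,px2(*p),z=.048)[:2] for p in [(483,201),(473,149)]]);print(((B-o)@R).round(4),((B-o2)@R2).round(4))
# overlay check
P,r,cc=cloud(c)
s=(P[:,0]>.575)&(P[:,0]<.66)&(abs(P[:,1]-.19)<.03)&(P[:,2]>.07)
E3=np.c_[(P[s,:2]-o)@R,P[s,2]]
f=E3[(abs(E3[:,1]+.074)<.007)&(E3[:,2]<.138)]
print(np.polyfit(f[:,2],f[:,0],1), E3[:,2].max(),E3[:,0].max(),E3[:,1].min(),E3[:,1].max())
E
```

```text
0.1887796126003927 [0.536758   0.25504719] [[0.0004, 0.0006], [0.0003, -0.0004], [0.0011, -0.0003], [-0.0009, 0.001], [0.0011, -0.001], [-0.0006, 0.0007], [-0.0014, -0.0006]]
blank right corners eng [[-0.0246 -0.1417]
 [ 0.0252 -0.1409]]
knob [-0.0394572  0.0471996] [0.4891443  0.29400369 0.14992321]
0.18425512422204623 [0.53903353 0.2545981 ] [[0.0054, 0.0007], [-0.003, -0.0006], [-0.004, 0.0031], [-0.0028, -0.0002], [0.0015, 0.0017], [0.0027, -0.0048]]
[[-0.0251 -0.141 ]
 [ 0.0233 -0.1424]] [[-0.0266 -0.1402]
 [ 0.0218 -0.1414]]
[0.30521057 0.02572103] 0.15349574860109194 0.07821916910229551 -0.08357174860586578 -0.06556385079331202
```

```bash
cat >> h.py <<'E'
YAW=.1888; O=np.array([.5368,.2550,0]); RE=Rz(YAW)
def tipw(e,rot):  # engraver-frame tip (mm) -> world TCP
    return O+RE@(np.array(e,float)/1e3)-nose_length*rot[:,0]
def tipe():
    p=np.array(read_eef_pos());o=np.array(read_orientation());return RE.T@(p+nose_length*o[:,0]-O)*1e3
def fe(): return RE.T@np.array(read_wrist_force())
R6=down(YAW,False,np.radians(6))
E
python3 - <<'E'
from h import *
clamp()
print('open',read_opening(),R6[:,0])
goto(tipw([0,-172,110],R6),R6)
print(read_time(),tipe(),fe())
move_l(tipw([0,-172,43.5],R6),rate=.15)
print(read_time(),tipe(),fe())
move_l(tipw([0,-158,43.5],R6),rate=.1)
print(read_time(),tipe(),fe())
E
```

```text
open 0.00022643150933675628 [-0.01961794  0.10267101 -0.9945219 ]
6.1667 [   0.94840868 -171.01561732  111.06907759] [0.71861869 0.17473272 0.36809189]
6.7583 [   0.75323979 -171.62180933   44.43382601] [ 0.70155898 -0.14655832 -0.20952918]
7.05 [   0.64709114 -156.78910231   44.41435185] [-0.01704929 -0.55151112  0.23518148]
```

```bash
python3 - <<'E'
from h import *
move_l(tipw([0,-115,43.5],R6),rate=.06)
print(read_time(),tipe(),fe())
y=-115
while y<-100:
    y+=1.5
    move_l(tipw([0,y,43.5],R6),rate=.03)
    f=fe();print(round(read_time(),2),y,tipe().round(1),f.round(1))
    if f[1]<-12: break
c=wristcam('wrist');save(c['image'],'w2')
t=read_camera('top');save(t['image'],'t2');np.savez('pics/t2.npz',**t)
E
python3 -c "
import cv2
i=cv2.imread('pics/t2.png')[130:270,140:360]
cv2.imwrite('pics/t2z.png',cv2.resize(i,None,fx=3,fy=3,interpolation=cv2.INTER_CUBIC))"
```

```text
7.9167 [  -0.36844196 -114.03784369   43.29553656] [ 0.11200404 -0.16787754 -0.46155863]
8.17 -113.5 [  -0.3 -113.4   43.3] [-0.1 -0.7  0.2]
8.42 -112.0 [  -0.2 -112.1   43.4] [ 0.3 -1.3 -0.9]
8.67 -110.5 [  -0.  -110.3   43.5] [ 0.2 -0.3 -0.8]
8.92 -109.0 [   0.  -108.7   43.5] [ 0.2 -0.5 -1.1]
9.17 -107.5 [ 1.000e-01 -1.073e+02  4.350e+01] [-0.1 -1.1 -0.8]
9.42 -106.0 [   0.  -105.9   43.5] [ 0.5 -2.  -1. ]
9.67 -104.5 [   0.  -104.4   43.5] [-0.2 -0.9 -0.8]
9.92 -103.0 [ 1.000e-01 -1.036e+02  4.350e+01] [ 0.2 -3.8 -0.1]
10.17 -101.5 [   0.2 -103.4   43.5] [ 0.1 -6.8 -0.5]
10.42 -100.0 [   0.2 -103.3   43.5] [  0.3 -10.3   0.8]
```

View pics/w2.png

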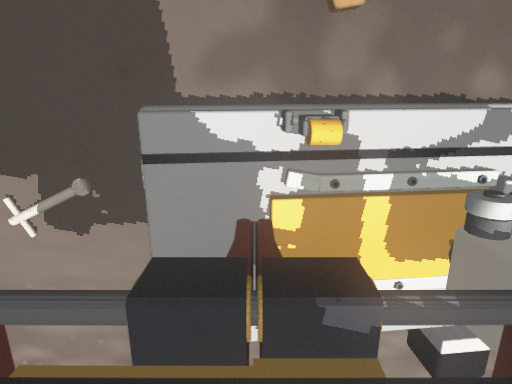

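View pics/t2z.png

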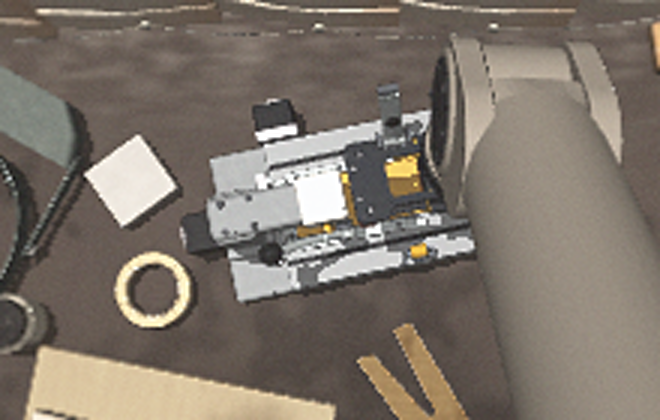

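```bash
python3 - <<'E'
from h import *
t=dict(np.load('pics/t2.npz'));P,r,c=cloud(t)
a=(P[:,2]>.2)&(P[:,0]<.8)
for z in np.arange(.2,.7,.05):
    m=a&(abs(P[:,2]-z)<.025)
    if m.any(): print(round(z,2),m.sum(),P[m].max(0).round(3),P[m].min(0).round(3))
print(read_joints())
t=dict(np.load('pics/top0.npz'));P,r,c=cloud(t)
f=(P[:,0]>.62)&(P[:,2]>.05)&(abs(P[:,1])<.4)
print('fence',P[f].max(0),np.percentile(P[f][:,0],[1,5,50]))
for z in np.arange(.1,.6,.1):
    m=f&(abs(P[:,2]-z)<.05)
    if m.any():print(z,m.sum(),P[m][:,0].min())
R=down(YAW)
for e in ([71.7,-74,138.6],[71.7,-74,200],[30,-74,150]):
    print(solve_ik(O+RE@(np.array(e)/1e3),R),solve_ik(O+RE@(np.array(e)/1e3),down(YAW,True)))
E
```

```text
0.2 1407 [0.715 0.862 0.225] [ 0.53  -0.255  0.2  ]
0.25 3108 [0.715 0.841 0.275] [ 0.532 -0.237  0.225]
0.3 3507 [0.716 0.805 0.325] [ 0.591 -0.297  0.275]
0.35 4475 [0.717 0.766 0.375] [ 0.523 -0.302  0.325]
0.4 8051 [0.718 0.73  0.425] [ 0.496 -0.266  0.375]
0.45 7314 [0.719 0.695 0.475] [ 0.483 -0.233  0.425]
0.5 8289 [0.718 0.656 0.525] [ 0.443 -0.203  0.475]
0.55 9877 [0.716 0.619 0.575] [ 0.399 -0.171  0.525]
0.6 12306 [0.716 0.582 0.625] [ 0.334 -0.139  0.575]
0.65 15527 [0.717 0.546 0.675] [ 0.33  -0.106  0.625]
[-31.27312055  32.34814085  17.02143904 111.70158885 -23.9640731
  38.91828604 102.83642757]
fence [0.71644239 0.39999844 0.6934099 ] [0.63131761 0.68821289 0.70020891]
0.1 3329 0.6200203875954378
0.2 3349 0.6215142928558632
0.30000000000000004 4539 0.6582807908220182
0.4 8652 0.6200536076243146
0.5 10471 0.6892332251710421
[-40.19481396  32.83484174  24.2689336   98.87997201 -16.46915559
  51.82395451  91.72593197] [-65.35812465  55.10254341  72.3941963  100.45954988 -56.4933214
  69.64624646 -55.8407813 ]
[-41.88284684  29.06017175  26.55694801  96.2179712  -14.80032525
  58.22406378  90.45622491] [-65.88374515  48.96403827  72.67053386  97.6951885  -49.24575752
  71.90654727 -60.66856031]
[-42.48569485  28.48174898  25.08005707 104.40346935 -15.20197234
  50.43276643  90.51227739] [-68.88401017  50.33686964  72.61668074 105.9376896  -53.15027394
  66.64577018 -56.31750843]
```

View pics/side0.png

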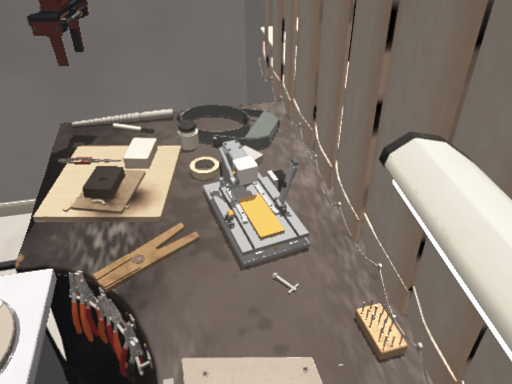

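View pics/top0.png

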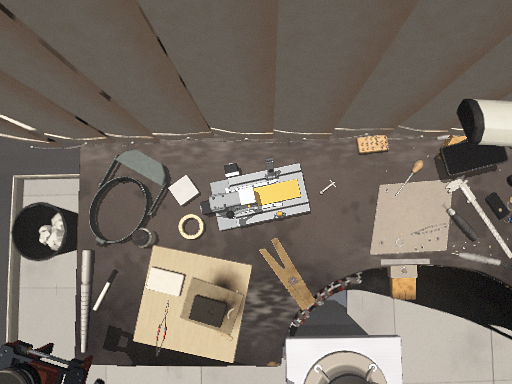

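```bash
cat >> h.py <<'E'
def downT(tdeg):
    t=np.radians(tdeg); c,s=np.cos(-t),np.sin(-t)
    return Rz(YAW)@np.array([[c,0,s],[0,1,0],[-s,0,c]])@down(0)
def ew(e): return O+RE@(np.array(e,float)/1e3)
def strap(th,d,off=0): return np.array([46-d*np.cos(th)+off*np.sin(th),-74,54.5+d*np.sin(th)+off*np.cos(th)])
def tcpe(): return RE.T@(np.array(read_eef_pos())-O)*1e3
E
python3 - <<'E'
from h import *
R=downT(25)
q=solve_ik(ew(strap(1.867,90)),R);print(q, strap(1.867,90))
move_l(tipw([0,-118,43.5],R6),rate=.15)
move_l(tipw([0,-118,170],R6),rate=.25)
print(read_time(),tipe())
open_jaws()
g=strap(1.867,90)
goto(ew(g+np.array([-15,0,70])),R)
print(read_time(),tcpe(),fe())
c=wristcam('wrist');save(c['image'],'w3')
E
```

```text
[-47.48542953  24.29978091  26.65407567 118.31838959 -17.07705208
  15.87932729  91.07278039] [ 72.27021847 -74.         140.58063442]
11.4417 [  -0.77650669 -116.94764971  169.03693776]
13.3667 [ 56.73527501 -74.10815049 210.51138172] [-0.37576473 -0.22015687  0.11842669]
```

View pics/w3.png

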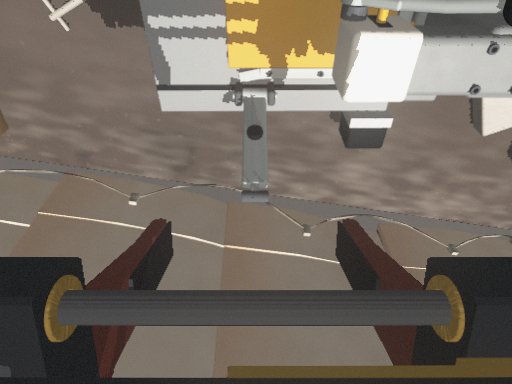

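```bash
python3 - <<'E'
from h import *
R=downT(25)
move_l(ew(strap(1.867,90)),R,rate=.15)
print(read_time(),tcpe(),fe())
clamp();print(read_opening(),fe(),read_time())
E
```

```text
14.0417 [ 72.75591642 -75.14589921 140.84984561] [ 0.18049371 -0.13713915  1.29586291]
0.017735441239660123 [0.13029352 0.60731952 0.17181694] 15.125
```

```bash
python3 - <<'E'
from h import *
N=5
for k in range(1,N+1):
    s=k/N; th=1.867+(1.38-1.867)*s
    move_l(ew(strap(th,90)),downT(25-15*s),rate=.08)
    print(round(read_time(),2),tcpe().round(1),fe().round(1))
E
```

```text
15.38 [ 63.8 -73.8 142.8] [-0.9  1.3  2. ]
15.64 [ 55.3 -73.8 144. ] [-1.8  1.8  3.1]
15.9 [ 46.7 -73.9 144.6] [-1.9  1.4  3.3]
16.16 [ 38.2 -73.9 144.4] [-2.   1.6  5. ]
16.42 [ 29.9 -73.9 143.4] [-1.3  1.5  7.9]
```

Now release, raise, and take a look.

```bash
python3 - <<'E'
from h import *
open_jaws(); R=downT(10)
print(read_time(),fe())
p=tcpe(); p[2]+=45; move_l(ew(p),R,rate=.25)
c=read_camera('side');save(c['image'],'s4');np.savez('pics/s4.npz',**c)
clamp()
print(read_time(),tcpe(),read_opening())
E
python3 -c "
import cv2
i=cv2.imread('pics/s4.png')[80:300,150:350]
cv2.imwrite('pics/s4z.png',cv2.resize(i,None,fx=2.7,fy=2.7,interpolation=cv2.INTER_CUBIC))"
```

```text
17.575 [ 0.68181922 -0.83232595 -0.22126936]
19.3 [ 28.9396802  -73.97760728 187.90022303] 0.00037061420126805177
```

View pics/s4z.png

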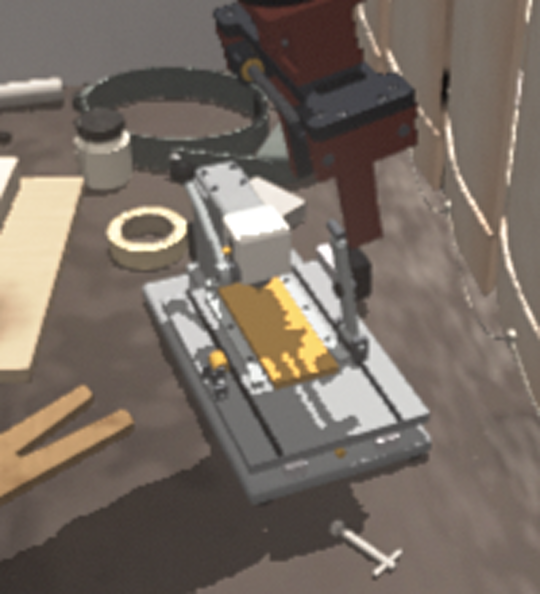

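```bash
python3 - <<'E'
from h import *
R=downT(10)
ca=np.array([9.85,-4,1.7])  # tip centre relative to near corner
def t(e): return tipw(np.array(e)+ca,R)
print(solve_ik(t([52,-74,125]),R) is not None)
move_l(t([52,-74,175]),rate=.2)
move_l(t([52,-74,126]),rate=.2)
print(round(read_time(),2),tipe().round(1),fe().round(1))
for th in (1.4,1.2,1.0,.8,.6,.45,.35):
    e=strap(th,78,4.5); move_l(t(e),rate=.11)
    print(round(read_time(),2),th,tipe().round(1),fe().round(1))
c=read_camera('side');save(c['image'],'s5')
E
python3 -c "
import cv2
i=cv2.imread('pics/s5.png')[80:300,150:350]
cv2.imwrite('pics/s5z.png',cv2.resize(i,None,fx=2.7,fy=2.7,interpolation=cv2.INTER_CUBIC))"
```

```text
True
19.99 [ 60.8 -78.1 127.2] [ 0.2 -0.4  0.4]
20.28 1.4 [ 47.6 -77.8 135.5] [-0.1 -1.1 -0.1]
20.57 1.2 [ 31.9 -77.8 130.8] [0.4 0.2 1. ]
20.87 1.0 [ 17.4 -78.  124.1] [-0.   0.   0.4]
21.16 0.8 [  4.6 -78.  115.1] [ 0.2 -0.3 -0.4]
21.45 0.6 [ -6.1 -78.  103.8] [-0.1 -0.7 -0.3]
21.71 0.45 [-12.6 -78.1  94. ] [ 0.3 -0.3  0.1]
21.96 0.35 [-16.  -78.   87.1] [0.6 1.  0.5]
```

View pics/s5z.png

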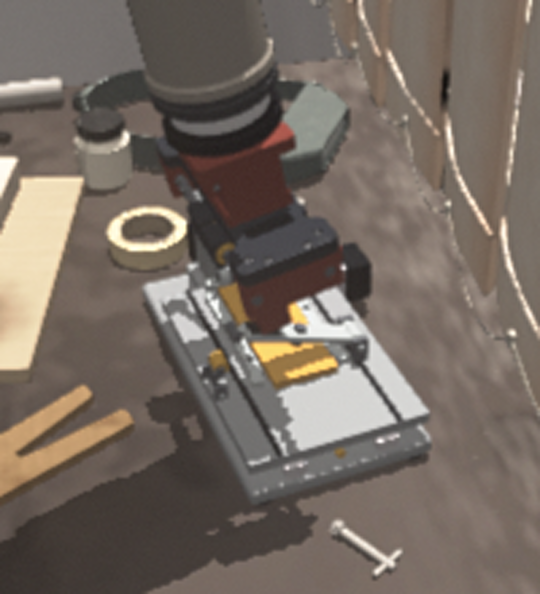

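```bash
python3 - <<'E'
from h import *
R=downT(10)
ca=np.array([9.85,-4,1.7])
def t(e): return tipw(np.array(e)+ca,R)
for th in (.25,.16):
    move_l(t(strap(th,80,4.5)),rate=.06); print(round(read_time(),2),th,tipe().round(1),fe().round(1))
x=-35; z=70.5
while z>50:
    z-=1.5
    move_l(t([x,-74,z]),rate=.04)
    f=fe();e=tipe()-ca;print(round(read_time(),2),z,e.round(1),f.round(1))
    if f[2]>30 or e[2]<58.2 and f[2]>18: break
E
```

```text
22.3 0.25 [-21.1 -78.1  80. ] [0.3 0.1 0.7]
22.57 0.16 [-22.9 -78.1  72.9] [ 0.7 -0.2  0.3]
22.82 69.0 [-34.1 -73.9  69.5] [2.4 0.2 1.7]
23.07 67.5 [-34.6 -73.9  67.7] [1.3 1.  1.8]
23.32 66.0 [-34.8 -73.9  66. ] [ 2.6 -0.5  2.1]
23.57 64.5 [-35.3 -74.   64.2] [1.  0.5 1.5]
23.82 63.0 [-35.6 -74.1  62.6] [ 0.8 -0.   0.5]
24.07 61.5 [-35.6 -74.1  61.1] [-0.3  0.8 -0.3]
24.32 60.0 [-35.4 -74.1  59.8] [-0.6  1.2  0.3]
24.57 58.5 [-35.1 -74.   58.8] [-3.  -0.3  7. ]
24.82 57.0 [-35.1 -74.1  58. ] [-7.7  0.3 17.7]
25.07 55.5 [-35.  -74.   57.4] [-11.7  -0.4  29.8]
```

```bash
python3 - <<'E'
from h import *
R=downT(10)
p=tipe(); p[2]=100; move_l(tipw(p,R),rate=.2)
p[2]=175; p[1]-=20; move_l(tipw(p,R),rate=.25)
c=wristcam('wrist');save(c['image'],'w6');np.savez('pics/w6.npz',**c)
s=read_camera('side');save(s['image'],'s6');np.savez('pics/s6.npz',**s)
print(read_time(),[ (x['at'],x['score']) for x in spot_point('strap_end',s)[:1]])
E
python3 -c "
import cv2
i=cv2.imread('pics/s6.png')[130:280,180:330]
cv2.imwrite('pics/s6z.png',cv2.resize(i,None,fx=4,fy=4,interpolation=cv2.INTER_CUBIC))"
```

```text
25.9917 []
```

View pics/s6z.png

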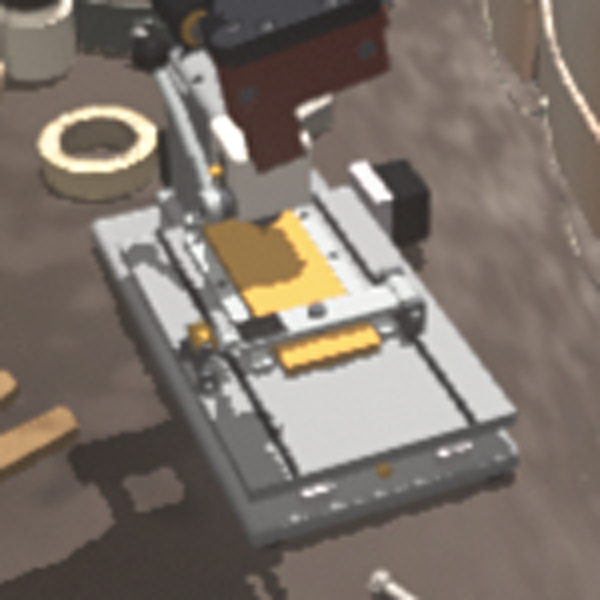

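View pics/w6.png

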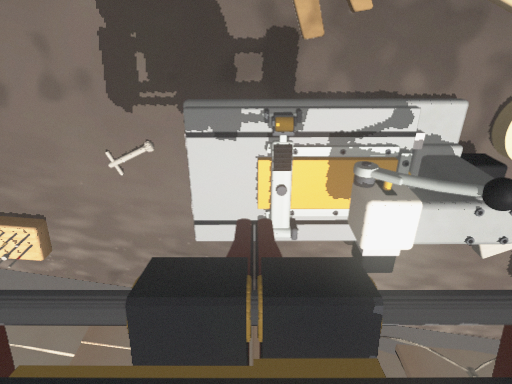

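```bash
python3 - <<'E'
from h import *
c=dict(np.load('pics/w6.npz'));P,r,cc=cloud(c)
E=np.c_[(P[:,:2]-O[:2])@RE[:2,:2]*1e3,P[:,2]*1e3]
m=(abs(E[:,1]+74)<7)&(E[:,0]>-48)&(E[:,0]<40)&(E[:,2]>50)&(E[:,2]<85)
for lo in range(-48,40,8):
    k=m&(E[:,0]>=lo)&(E[:,0]<lo+8);print(lo,k.sum(),np.median(E[k,2]).round(1))
k=m&(E[:,0]>-14)&(E[:,0]<30);print(np.polyfit(E[k,0],E[k,2],1))
b=(abs(E[:,1]+100)<8)&(abs(E[:,0])<60);print('table z',np.median(E[b,2]))
# blank right end
img=c['image'].astype(int)[r,cc];y=(img[:,0]>150)&(img[:,2]<90)&(abs(E[:,2]-48)<5)&(abs(E[:,0])<22)
print('blank end',np.percentile(E[y,1],[0.5,2]))
for t in('lever_knob','lever_pivot'):
    pass
k=(abs(E[:,0]+40)<14)&(abs(E[:,1]-52)<16)&(E[:,2]>125);print('knob',k.sum(),E[k].mean(0),E[k].max(0),E[k].min(0))
E
```

```text
-48 124 57.6
-40 157 59.1
-32 144 59.1
-24 127 58.9
-16 132 57.6
-8 151 58.2
0 102 58.6
8 120 57.8
16 120 57.6
24 116 57.8
32 107 57.6
[-2.00104913e-02  5.83270999e+01]
table z 48.304580078154665
blank end [-83.92401603 -83.28853404]
knob 949 [-41.24672494  41.80955308 151.19459323] [-30.66752406  50.62895751 158.90228805] [-50.00031327  36.01807338 134.89660412]
```

```bash
python3 - <<'E'
from h import *
c=dict(np.load('pics/w6.npz'))
for rc in [(165,258),(185,258),(200,258)]:
    print((RE.T@(toworld(c,rc,z=.048)-O)*1e3).round(1), c['image'][rc[0],rc[1]-3:rc[1]+6].tolist())
s=dict(np.load('pics/s6.npz')); print(proj(s,[ew([25,-95,48]),ew([-25,-95,48]),ew([-30,-74,59]),ew([0,-87,46])]).round(1))
i=c['image'][90:270,180:340]; cv2.imwrite('pics/w6z.png',cv2.resize(i[...,::-1],None,fx=4,fy=3.3))
E
```

```text
[-18.  -94.7  48. ] [[220, 217, 215], [182, 179, 175], [139, 125, 108], [234, 197, 113], [246, 229, 128], [246, 229, 127], [246, 228, 127], [246, 228, 127], [246, 228, 127]]
[  1.7 -94.5  48. ] [[219, 218, 215], [182, 179, 174], [157, 137, 112], [238, 201, 114], [246, 227, 124], [246, 225, 125], [246, 225, 127], [246, 225, 125], [246, 226, 124]]
[ 17.2 -94.5  48. ] [[218, 218, 215], [215, 213, 210], [198, 181, 159], [238, 202, 113], [246, 226, 127], [246, 225, 125], [246, 223, 123], [246, 224, 125], [246, 225, 124]]
[[214.  274.3]
 [220.4 250.6]
 [210.3 244.2]
 [215.5 261. ]]
```

View pics/w6z.png

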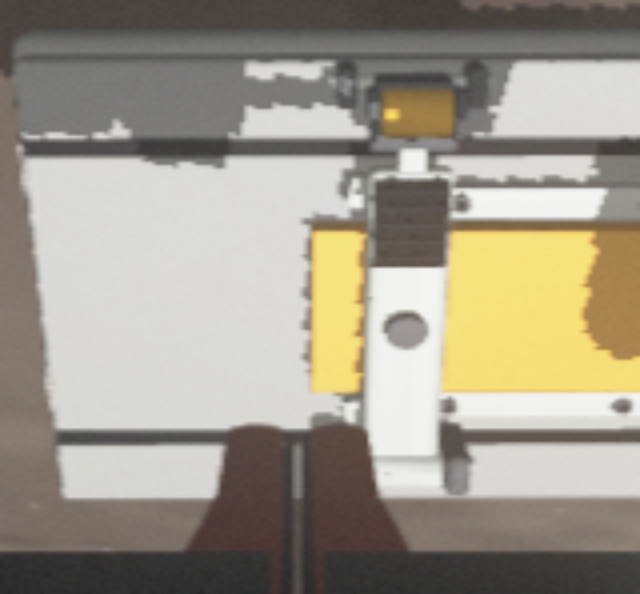

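```bash
python3 - <<'E'
from h import *
t=dict(np.load('pics/top0.npz'));P,r,cc=cloud(t)
E=np.c_[(P[:,:2]-O[:2])@RE[:2,:2]*1e3,P[:,2]*1e3]
m=(abs(E[:,0])<40)&(E[:,1]>-25)&(E[:,1]<135);print('zmax',[(y,E[m&(abs(E[:,1]-y)<10)][:,2].max().round()) for y in range(-15,135,20)])
R=down(YAW)
k=lambda th,dz:np.array([-40,-14+84*np.cos(th),92+84*np.sin(th)+10+dz])
p=tipe();p[2]=205;move_l(tipw(p,downT(10)),rate=.25)
goto(tipw(k(.8,25),R),R);print(round(read_time(),2),tipe().round(1),fe().round(1))
move_l(tipw(k(.8,2),R),rate=.08)
for th in (.7,.6,.5,.4,.3):
    move_l(tipw(k(th,0),R),rate=.05);print(round(read_time(),2),th,tipe().round(1),fe().round(1))
s=read_camera('side');save(s['image'],'s7')
E
python3 -c "
import cv2
i=cv2.imread('pics/s7.png')[80:280,150:330]
cv2.imwrite('pics/s7z.png',cv2.resize(i,None,fx=3,fy=3,interpolation=cv2.INTER_CUBIC))"
```

```text
zmax [(-15, np.float64(125.0)), (5, np.float64(125.0)), (25, np.float64(142.0)), (45, np.float64(160.0)), (65, np.float64(155.0)), (85, np.float64(123.0)), (105, np.float64(120.0)), (125, np.float64(54.0))]
26.94 [-40.7  44.4 185.7] [ 0.3 -1.   0.2]
27.73 0.7 [-40.2  50.6 155.9] [-0.1 -0.4  0.4]
28.05 0.6 [-40.3  55.5 149. ] [ 0.   0.4 -0.3]
28.37 0.5 [-40.3  59.7 141.8] [ 0.1 -0.1  0.5]
28.68 0.4 [-40.3  63.3 134.2] [ 0.3  0.6 -0.1]
29.0 0.3 [-40.3  66.2 126.3] [-0.3 -0.4  0.3]
```

View pics/s7z.png

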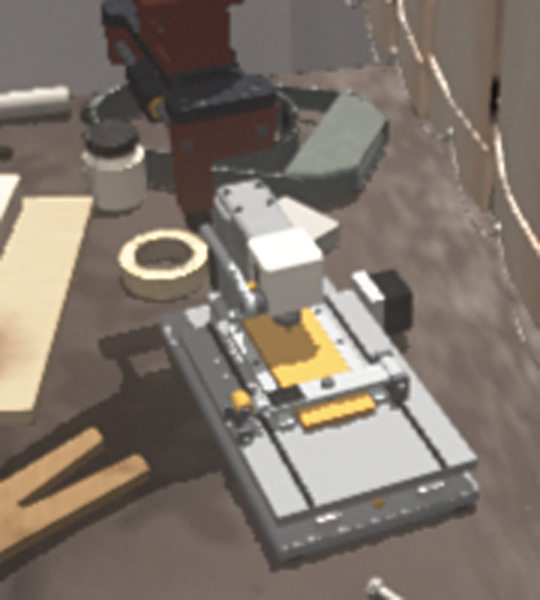

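```bash
python3 - <<'E'
from h import *
R=down(YAW)
k=lambda th,dz:np.array([-40,-14+84*np.cos(th),92+84*np.sin(th)+10+dz])
for th in (.2,.1,.03):
    move_l(tipw(k(th,0),R),rate=.04);print(round(read_time(),2),th,tipe().round(1),fe().round(1))
z=0
while z>-7:
    z-=1
    move_l(tipw(k(0,z),R),rate=.03);f=fe();print(round(read_time(),2),z,tipe().round(1),f.round(1))
    if f[2]>12: break
s=read_camera('side');save(s['image'],'s8')
E
python3 -c "
import cv2
i=cv2.imread('pics/s8.png')[80:280,150:330]
cv2.imwrite('pics/s8z.png',cv2.resize(i,None,fx=3,fy=3,interpolation=cv2.INTER_CUBIC))"
```

```text
29.41 0.2 [-40.3  68.2 118.3] [ 0.6  0.2 -0.3]
29.77 0.1 [-40.3  69.4 110. ] [-0.2 -0.8 -0.6]
30.07 0.03 [-40.2  69.8 104.2] [-0.2 -0.3  0.3]
30.33 -1 [-39.7  70.1 101.7] [-1.1 -0.8  8. ]
30.58 -2 [-39.6  70.1 101.3] [-3.9 -0.8 12.4]
```

View pics/s8z.png

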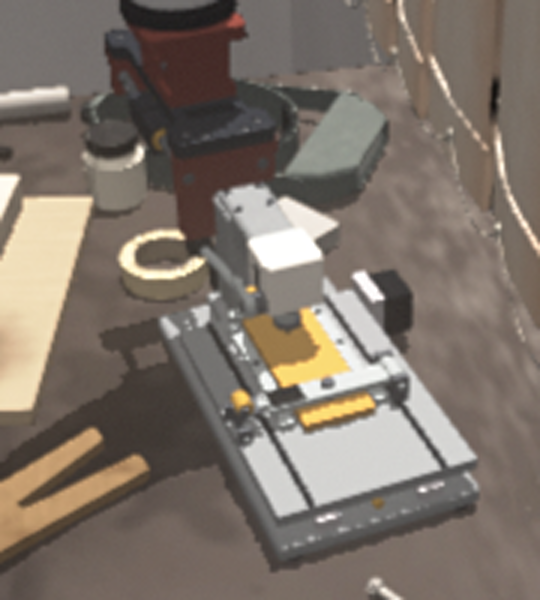

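Lever hit its stop at tip z ≈ 101.5 (expected 102). Hold briefly, retract, and check.

```bash
python3 - <<'E'
from h import *
wait(.3)
R=down(YAW)
p=tipe();p[2]=125;move_l(tipw(p,R),rate=.1)
p[2]=200;p[1]-=70;p[0]-=20;move_l(tipw(p,R),rate=.25)
wait(.2);print(read_time(),fe().round(1))
c=wristcam('wrist');save(c['image'],'w9')
s=read_camera('side');save(s['image'],'s9')
for q in (c,s):
    P,r,cc=cloud(q);E=np.c_[(P[:,:2]-O[:2])@RE[:2,:2]*1e3,P[:,2]*1e3]
    k=(abs(E[:,0]+40)<7)&(abs(E[:,1]-70)<7)&(E[:,2]>60)&(E[:,2]<170)
    print('knob top',k.sum(),np.percentile(E[k,2],[50,98]) if k.any() else None)
    for x0 in(-30,0,20):
        k=(abs(E[:,0]-x0)<5)&(abs(E[:,1]+74)<7)&(E[:,2]>50)&(E[:,2]<85);print('strap',x0,np.median(E[k,2]) if k.any() else None)
E
python3 -c "
import cv2
i=cv2.imread('pics/s9.png')[80:280,150:330]
cv2.imwrite('pics/s9z.png',cv2.resize(i,None,fx=3,fy=3,interpolation=cv2.INTER_CUBIC))"
```

```text
32.1 [ 0.4 -0.7 -0.4]
knob top 258 [100.02857936 102.00378384]
strap -30 59.18493390810081
strap 0 59.95806877023435
strap 20 57.667508138306786
knob top 25 [ 97.26894953 100.08321115]
strap -30 56.89956367580962
strap 0 57.54328913897888
strap 20 55.712842339836534
```

View pics/s9z.png

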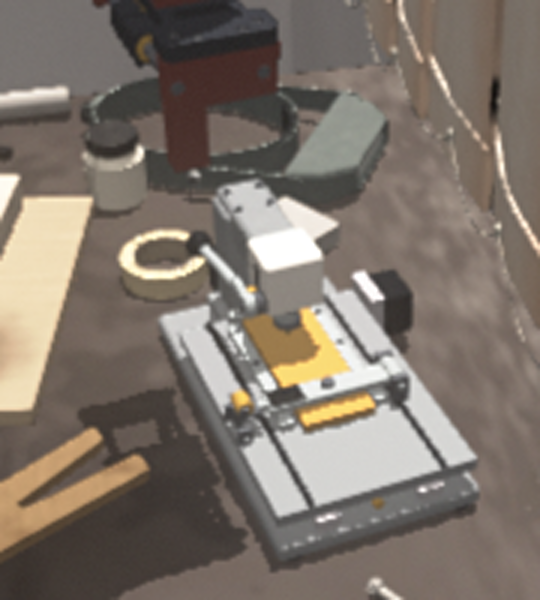

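View pics/w9.png

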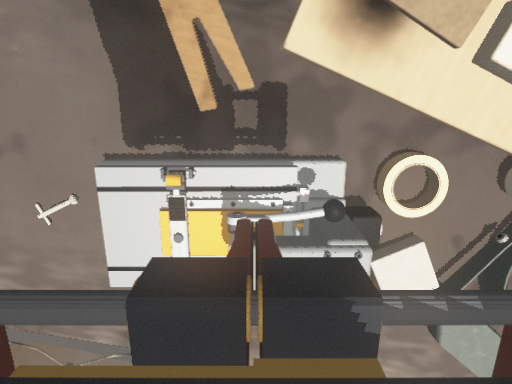

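The knob top measures z ≈ 102 (lever level), the strap is flat under the roller, and the bystanders are in place. I'm handing in the job.

```bash
python3 -c "
from station import *
print(close_job(), read_time())"
```

```text
the job is handed in; nothing more can be done
the job is handed in; nothing more can be done
```

The engraver is set up and the job is handed in; it returned no verdict. All three steps were done in the required order. The clock read 32.1 s just before the last two checking pictures, against the 51 s limit.

**What I did**
- **Blank:** I pushed it along the channel with closed fingers until it stalled against the end stop at about 10 N.
- **Strap:** I gripped it by its edges to swing it past upright, because the wall left little room behind it. I then pushed it over and pressed it down. The force fell to about zero as it went past the roller, then rose to about 30 N against the closed strap.
- **Lever:** I lowered it slowly (about 0.05 m/s at the knob) until it met its end stop, then drew the arm clear.

**What the last checks showed**
- **Blank:** its right end was at y -94.6 mm after the strap was closed (home is -95).
- **Strap:** it lies flat under the roller. The wrist camera puts the thumb pad at z 59.2 mm (closed is 59). The side camera reads about 2 mm lower, which is its calibration error.
- **Lever:** the knob's top is at z 102 mm by the wrist camera (level is 102), and it stayed there after I let go. The side camera reads 100 mm, the same 2 mm offset.
- **Bystanders:** the tape roll, steel block and chuck key look unmoved in the final pictures; I did not measure them.
- **Robot:** the wrist force was back to about zero, so the arm is touching nothing.

**Not confirmed:** I could not measure the stylus force on the blank. I infer contact from the lever being fully down.

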